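# Lock the saw board in its rest

## Robot

A 7-joint arm with a two-finger parallel gripper is mounted at the origin on the work surface. World frame = base frame: x ahead of the robot, y to its left, z up, the work surface at z = 0. Lengths are in m, angles in degrees, forces in N, time in s.
With the tool pointing down it reaches from about 0.425 to 0.875 m from the base axis. Payload 4.7 kg.
Tool frame: the origin (TCP) lies on the mounting face of the last link; the fingertips stand 182 mm ahead of it and the grasp point (between the pads) lies env.grip_depth ahead of it (env.grip_depth is the distance from the TCP to the grasp point, in m); x points along the fingers, y is the direction in which the jaws open and shut, and the axes are right-handed (so a half turn about x gives the same grasp; the last joint's range is limited). The gripper opens to 87 mm and grips with 3 to 60 N. Pads are 19 mm wide; open, the fingers measure 117 mm over their backs; the gripper's body (75 mm by 190 mm) begins 51 mm behind the grasp point.
Start: joints at [-66.973, 18.392, -4.016, 83.108, 1.295, 78.541, -3.26], TCP at [0.246, 0.602, 0.405] pointing down, gripper open.
Joint ranges: [-163.93, 163.93], [-17.29, 119.83], [-79.2, 71.16], [3.27, 140.29], [-89.18, 269.18], [5.43, 117.66], [-154.24, 154.24]. Speed limits (degrees/s): [147.25, 147.25, 180, 180, 180, 180, 180].

## Interface

Orientations are given as [roll, pitch, yaw] about the fixed x, y, z axes, in that order (R = Rz(yaw) Ry(pitch) Rx(roll)).
In Python, from cell import sensors, viewer, env gives the robot as it stands.
- The arm moves only by the tool carry_out, never from a script. Its argument "moves" is a list of rows, each a list of 4 numbers: the shift along the world's x, y, z in cm, then the turn about the world's z in rad. In form: [[tx, ty, tz, spin], ...]. A call has 1 to 12 rows; each row shifts and turns the pose as measured when the row begins; what a row does not reach is not made up. A row lasts 1/10 s, in which the tool goes at most 50 mm and 8.59 degrees, less where a joint would pass 70% of its speed; a pose out of reach is approached as far as the arm can. A call with a gripper value outside its range is refused whole. "hand" is the finger opening in cm, from 0 to 8.7, set as the call begins (left out, the last holds). The fingers move at their own pace and stop on an object; "force" is the grip in N (left out, the last holds). Time passes only in rows, so rows that do not move let the fingers close. It gives the time, the measured TCP pose, the force and the opening at its end, in the units of the state.
- sensors.get_obs(): the state, without advancing time (a new reading comes with each control period).
- viewer.read_camera(name): name is "scene" or "top" or "wrist"; returns the picture (420x560x3 uint8, red, green, blue); there is no depth.
- viewer.camera_model(name): a dict with "K" (3x3 intrinsics, pixels), "extrinsics" (4x4, takes a point from world to camera coordinates). Camera axes: x right, y down, z forward; pixel columns grow to the right and rows downward; lengths in m; the calibration is good to about 2 mm. A picture is of the moment at which its call begins: read the wrist's pose just before it. camera_model takes no time and is no camera call; for the wrist camera it gives the pose at the moment of the call.
- env.sign_off(): hands the job in, once; it reports no verdict.
The state is a dict: "time_s": time; "qpos": joint angles; "joint_velocities": joint speeds; "effort": joint torques, N m; "tool_pos": TCP position; "tool_rot": TCP orientation; "force": force on the tool from outside, world axes, zero at the start; "wrist_torque": the same for the moment, N m; "grip_width": finger opening in m.
Only numpy, scipy, OpenCV 4.12 (cv2) and the standard library are available. Lean on these libraries where they do the work, as an engineer would, in place of code of your own. Each camera call takes 0.05 s, during which the arm holds its last target. There are 200 camera calls.

## Task

Push the notched saw board along its rails with a fingertip until you feel it drop flat into the locating notch at the end, then push the wooden turn-button with a fingertip, fully across the board, to lock it, and move the hand clear. Do not lift or tip the board out of its rails, and leave the fret saw, offcut, ring and jar where they are.

Things in the scene. Friction and masses are not known exactly. Their poses are not given: they have to be found in the camera images.
- sawrest: Wooden sawing rest fixed to the table; origin on the table below the notch's centre; x across the rails, y along them (the board travels to +y), z up. Spans x -95 to 95, y -270 to 90 mm. Two ledges, 30 mm above the table, carry the board from y = -270 to -47 mm; between them (|x| under 22 mm) is a channel, floor 12 mm high. Side lips 38 mm high at |x| = 52 to 88 mm leave the board 2 mm each side
- notch (a point): centre of the locating notch's floor, 22 mm above the table; axes as the rest. Along y = -47 to 47 mm of the rest the ledges are 8 mm lower: this is the notch, 94 mm long, so the 90 mm board fits with 2 mm to spare each end. An end stop 38 mm high closes it from y = 47 to 90 mm. The board's origin comes here when seated
- board: Loose pale wooden board 100 (x) x 90 (y) x 14 mm, about 0.3 kg, a 32 mm wide, 35 mm deep mouth in its leading (+y) end. Origin at the centre of its underside, axes as the rest's. Starts flat on the ledges 80 to 200 mm before the notch (origin 30 mm above the table, 22 seated). 1 to 3 N slides it. The nose dips into the notch first, the rear drops once wholly over it; then the end stop blocks it
- cleat_back (a point): centre of the rear (-y) face of the cleat, 25 mm above the board's underside, 45 mm behind its origin. The cleat, 64 (x) x 14 (y) x 22 mm high, stands on the board flush with its rear end, so board and cleat form one upright rear face 36 mm high: push it towards the rest's +y
- turn_button (a joint): turn-button angle (rad): dark wooden bar, 72 x 16 x 14 mm, on the -x side lip, underside 38.5, top 52.5 mm above the table. 0 = along the lip, pointing to the rest's +y; grows clockwise seen from above, to its stop at 1.57: pointing to +x, square across the board. Starts at -0.35 to 0. About 1 N at 45 mm moves it; it stays where left. Clears the seated board by 2.5 mm; blocked by one not dropped
- button_pivot (a point): the turn-button's pivot (screw), fixed on the rest at x = -70, y = -8 mm, 45.5 mm above the table (middle of the bar's thickness). The bar reaches from 6 mm behind the pivot to 66 mm beyond it. Axes as the sawing rest
- button_tip (a point): middle of the free end of the turn-button, 66 mm from the pivot
- fretsaw: bystander: fret saw lying flat, black frame 140 x 85 mm, pale handle 100 mm; origin on the table in line with the blade, at the handle's frame end; x runs from the handle along the blade; about 26 mm high. Leave alone
- offcut: bystander: wood offcut 75 x 34 x 20 mm, origin at the centre of its underside. Leave alone
- ring: bystander: pale ring, 42 mm outside, 26 mm inside, 14 mm high, origin at the centre of its underside. Leave alone
- jar: bystander: closed jar, 52 mm across, 60 mm high, origin at the centre of its underside. Leave alone
There are look-alikes about, which are no part of the job. There is more than one size of the board; the job needs the largest.

How it is judged (in metres and radians):
On the way, in this order (a step that is already met when the one before it is completed fails the run):
1. the board has dropped flat into the locating notch (z of board in the frame of sawrest between 0.019 and 0.0245 m and y of board in the frame of sawrest between -0.006 and 0.006 m and x of board in the frame of sawrest between -0.006 and 0.006 m and angle between board's own z axis and vertical below 0.035 rad), for 0.2 s.
2. the turn-button is fully across the board (value of joint turn_button above 1.35 rad), for 0.2 s.
At the end, for the whole second after the job is handed in: The board lies flat in the locating notch (underside within 2.5 mm of the notch's floor, within 6 mm of its centre, tilt under 0.035 rad) and at rest, and the turn-button lies across it (joint above 1.35 rad of 1.57); the robot touches nothing (all of step 1 and value of joint turn_button above 1.35 rad and linear speed of board below 0.01 m/s).
It fails at once if the board is lifted more than 10 mm off its ledges (z of board in the frame of sawrest above 0.04 m).
It fails at once if the board is tipped (more than 0.25 rad) (angle between board's own z axis and vertical above 0.25 rad).
It fails at once if the fret saw, offcut, ring or jar is moved more than 20 mm (distance of any of fretsaw, offcut, ring, jar from where it was at the start of the episode above 0.02 m).
It also fails if it takes over 51 s, if anything falls off the work surface, if the arm or the gripper's body presses on something with over 40 N, if the wrist force passes 120 N, or if a joint passes its speed limit or range.

## Working session

There is one attempt and no reset: what is moved stays moved. The work goes in short steps, Python scripts to look and compute and a tool call to move; the robot and the scene stay as the last step left them, time stands still between calls to the robot, and variables do not carry over. Pictures are saved under pics/ and viewed, about 8 in all and at most 12, crops included, and the job is handed in when it is done.

Besides the shell and the picture viewer there is one more tool, called after "Emit:" in YAML: its name, and indented under it one key for each argument. carry_out: Moves the arm, as the interface text tells. Its arguments: {"type":"object","properties":{"moves":{"type":"array"},"hand":{"type":"number"},"force":{"type":"number"}},"required":["moves"]}

```bash
mkdir -p pics; ls; python3 - <<'E'
from cell import sensors, viewer, env
import cv2,numpy as np
o=sensors.get_obs();print(o,env.grip_depth)
for n in("scene","top"):
    im=viewer.read_camera(n);cv2.imwrite(f"pics/{n}0.png",im[:,:,::-1])
    m=viewer.camera_model(n);print(n,np.round(m["K"],1).tolist(),np.round(m["extrinsics"],4).tolist())
E
```

```text
pics
{'time_s': 0.0, 'qpos': array([-66.9738619 ,  18.43971293,  -4.01688494,  83.17475783,
         1.2950052 ,  78.54244899,  -3.261059  ]), 'joint_velocities': array([ 0.01578255,  0.01297782,  0.02699238, -0.02169434, -0.09594963,
       -0.00881651,  0.00666933]), 'effort': array([-1.01224086e-04, -4.91282380e+01, -4.04080097e-01, -3.12541044e+01,
       -6.39673742e-02,  4.36190399e-02,  1.78736200e-04]), 'tool_pos': array([0.24572738, 0.60153599, 0.40365523]), 'tool_rot': array([ -87.2211583 ,   89.88820132, -109.43732348]), 'force': array([0.41382323, 0.31253067, 0.31310764]), 'wrist_torque': array([ 0.02291473, -0.0117677 , -0.05145205]), 'grip_width': 0.08701702140384776} 0.1635
scene [[434.8, 0.0, 278.5], [0.0, 434.8, 202.4], [0.0, 0.0, 1.0]] [[-0.8522, 0.5232, 0.0011, 0.4706], [0.4298, 0.7013, -0.5688, -0.2214], [-0.2983, -0.4842, -0.8225, 1.1222], [0.0, 0.0, 0.0, 1.0]]
top [[460.1, 0.0, 281.7], [0.0, 460.1, 207.3], [0.0, 0.0, 1.0]] [[0.014, -0.9998, 0.0118, 0.0027], [-0.994, -0.0152, -0.1082, 0.5458], [0.1083, -0.0102, -0.9941, 1.2023], [0.0, 0.0, 0.0, 1.0]]
```

View pics/scene0.png

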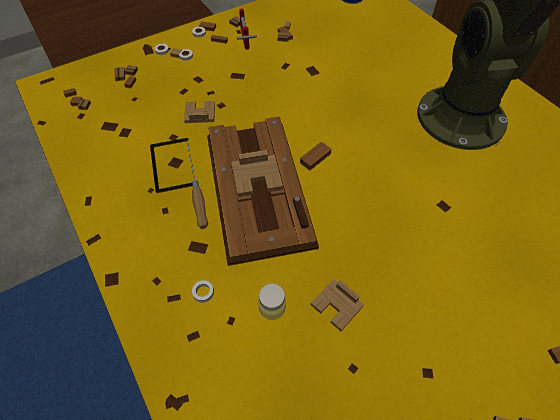

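View pics/top0.png

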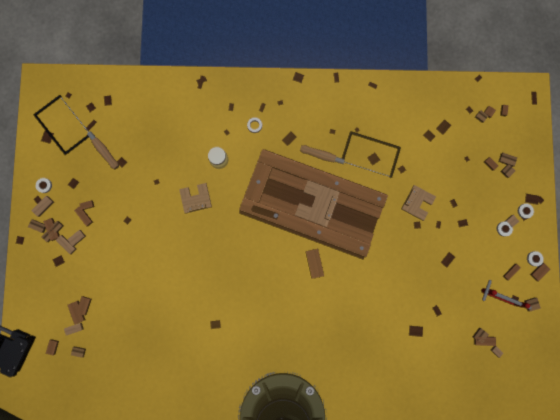

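The scene image shows the rest with the board on it (about 258,178), the button at (302,212) and the jar at (272,298). In the top image the rest spans about (240-387, 150-257), with the board at (318,203). The offcut at (315,263) and the saw at (350,155) lie beside it. I'll enlarge the rest in both views.

```bash
python3 - <<'E'
import cv2,numpy as np
a=cv2.imread("pics/top0.png")[140:265,230:400]; b=cv2.imread("pics/scene0.png")[105:275,195:335]
a=cv2.resize(a,None,fx=4.5,fy=4.5,interpolation=cv2.INTER_CUBIC);a=cv2.convertScaleAbs(a,alpha=1.5)
cv2.imwrite("pics/topc.png",a)
b=cv2.resize(b,None,fx=3.5,fy=3.5,interpolation=cv2.INTER_CUBIC);b=cv2.convertScaleAbs(b,alpha=1.5)
cv2.imwrite("pics/scenec.png",b)
E
```

```text
(no output)
```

View pics/topc.png

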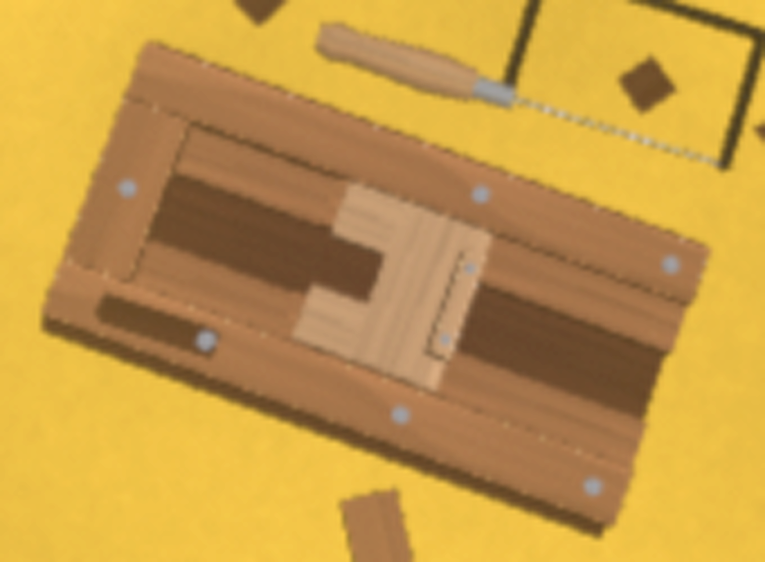

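View pics/scenec.png

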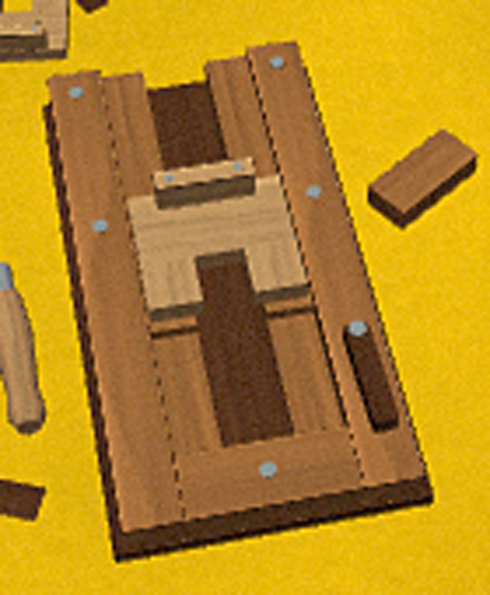

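The crops show clean features. The rest's +y points to world +y (the end stop is on the left in the top view), and the button is on the robot side. I'll fit the poses jointly from both views.

```bash
cat > h.py <<'E'
import numpy as np
from cell import viewer
def proj(n,P,m=None):
    m=m or viewer.camera_model(n);E=np.array(m["extrinsics"]);K=np.array(m["K"])
    c=E[:3,:3]@np.asarray(P).T+E[:3,3:];u=K@c;return (u[:2]/u[2]).T
E
cat > fit.py <<'E'
from h import *
from scipy.optimize import least_squares
T=lambda p:(np.array(p)+.5)/4.5-.5+[230,140]
S=lambda p:(np.array(p)+.5)/3.5-.5+[195,105]
M={n:viewer.camera_model(n) for n in("top","scene")}
def pts(v):
    x,y,a,W,by,q,dz,bz=v
    L=[("top",(W,.09,.038),(148,42)),("top",(-W,.09,.038),(43,318)),("top",(W,-.27,.038),(708,248)),
     ("top",(-W,-.27,.038),(605,522)),("top",(.052,.047,.038),(190,122)),("top",(-.052,.047,.038),(133,280)),
     ("top",(-.07,-.008,.0535),(206,341)),("scene",(-.07,-.008,.0535),(357,327)),
     ("scene",(W,.09,.038),(120,530)),("scene",(-W,.09,.038),(432,490)),("scene",(-W,-.27,.038),(298,43)),("scene",(W,-.27,.038),(50,78)),
     ("top",(-.07+.066*np.sin(q),-.008+.066*np.cos(q),.0525),(103,304)),("scene",(-.07+.066*np.sin(q),-.008+.066*np.cos(q),.0525),(383,418))]
    for sx,dy,t,s in((.05,.045,(348,183),(150,313)),(-.05,.045,(293,338),(313,288)),(.05,-.045,(492,235),(127,200)),(-.05,-.045,(437,390),(277,176))):
        L+=[("top",(sx,by+dy,bz),t),("scene",(sx,by+dy,bz),s)]
    c,s_=np.cos(a),np.sin(a)
    return [(n,[x+c*p[0]-s_*p[1],y+s_*p[0]+c*p[1],p[2]+dz],T(u) if n=="top" else S(u)) for n,p,u in L]
def f(v): return np.concatenate([proj(n,[p],M[n])[0]-u for n,p,u in pts(v)])
r=least_squares(f,[.5,.0,-.2,.09,-.13,-.1,0,.044],loss="soft_l1",x_scale=.01)
np.set_printoptions(suppress=True,precision=4)
print(r.x,np.degrees(r.x[2]));print(np.round(r.fun.reshape(-1,2),1).tolist())
E
python3 fit.py
```

```text
[ 0.5905  0.0102 -0.342   0.0885 -0.0988  0.0063 -0.0036  0.0438] -19.593665912043228
[[-0.2, -0.4], [-0.3, -0.7], [1.0, 0.0], [2.2, 1.4], [0.6, -0.2], [-0.4, 0.6], [0.4, -0.0], [0.6, 0.9], [0.9, 1.1], [-0.8, -3.8], [0.1, -0.6], [-0.6, 0.1], [-0.2, -0.6], [0.6, 1.4], [0.6, -0.5], [0.2, -0.2], [-0.1, -0.1], [-0.8, -0.7], [0.2, -0.4], [0.6, 0.5], [-0.2, 0.2], [1.1, 0.4]]
```

Emit:
carry_out:
  moves:
    - [3.5,-3.5,0,0.01]
    - [3.5,-3.5,0,0.01]
    - [3.5,-3.5,0,0.01]
    - [3.5,-3.5,0,0.01]
    - [3.5,-3.5,0,0]
    - [3.5,-3.5,0,0]
    - [3.5,-3.5,0,0]
    - [3.5,-3.5,0,0]
    - [3.5,-3.5,0,0]
    - [3.5,-3.5,0,0]
  hand: 0
  force: 20

```text
time_s: 1.1
tool_pos: [0.5898, 0.2487, 0.3984]
tool_rot: [-143.4, 89.4, -162.1]
force: [0.5, 0.8, 0.4]
grip_width: 0.0146
```

Emit:
carry_out:
  moves:
    - [-0.7,-4.6,0,0]
    - [-0.7,-4.6,0,0]
    - [-0.7,-4.6,0,-0.01]
    - [-0.7,-4.6,0,0]
    - [-0.7,-4.6,0,0]
    - [-0.7,-4.6,0,0]
    - [-0.7,-4.6,0,0]
    - [-0.7,-4.6,0,0]
    - [-0.7,-4.6,0,0]
    - [0,0,-3,0]
    - [0,0,-3,0]
    - [0,0,-3,0]

```text
time_s: 2.3
tool_pos: [0.5234, -0.1937, 0.3035]
tool_rot: [-98.2, 89.2, -118.5]
force: [0.1, 0.2, 0.4]
grip_width: 0.0006
```

```bash
python3 - <<'E'
from h import *
from cell import sensors
import cv2
o=sensors.get_obs();print(o["tool_pos"],o["tool_rot"],o["force"],o["grip_width"])
m=viewer.camera_model("wrist");a=viewer.read_camera("wrist");b=viewer.read_camera("scene")[60:290,140:400]
x,y,al=.5905,.0102,-.342;c,s=np.cos(al),np.sin(al)
for p in((-.05,-.0988-.045,.044),(.05,-.0988-.045,.044),(-.07,-.008,.0535),(.052,-.27,.038),(-.052,-.27,.038)):
    u=proj("wrist",[[x+c*p[0]-s*p[1],y+s*p[0]+c*p[1],p[2]]],m)[0];print(p,u)
    if abs(u).max()<2000: cv2.circle(a,tuple(int(v) for v in u),4,(255,0,0),1)
b=cv2.resize(b,(475,420))
a=cv2.resize(a,(560,420));cv2.imwrite("pics/w1.png",cv2.resize(np.hstack([a,b]),(800,325))[:,:,::-1])
E
```

```text
[ 0.52343554 -0.19366389  0.30345488] [ -98.21204435   89.16151856 -118.53423988] [0.05177089 0.20673431 0.36765325] 0.0005770234954682367
(-0.05, -0.14379999999999998, 0.044) [381.70297272 142.7301957 ]
(0.05, -0.14379999999999998, 0.044) [371.9207847  272.84654734]
(-0.07, -0.008, 0.0535) [600.35203825 110.28288049]
(0.052, -0.27, 0.038) [212.19746363 272.34436767]
(-0.052, -0.27, 0.038) [202.43060964 141.09049652]
```

View pics/w1.png

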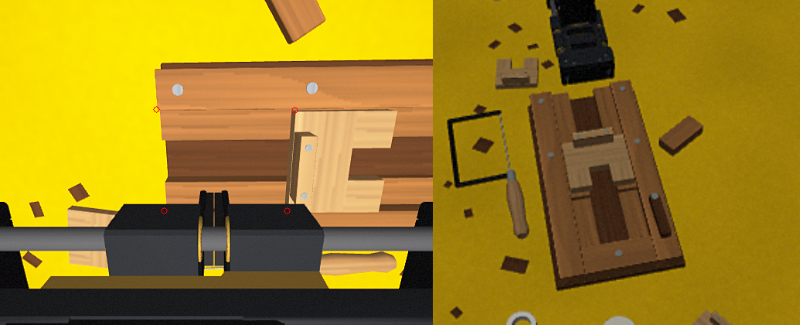

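The fit holds: the predicted board corner falls on the actual one at (295,110) in the wrist view. The hand is about 58 mm behind the cleat, so I'll descend behind it.

Emit:
carry_out:
  moves:
    - [-0.2,0.1,-3,0]
    - [-0.2,0.1,-2.5,0]
    - [0,0,-1.5,0]
    - [0,0,-0.6,0]
    - [0,0,0,0]

```text
time_s: 2.9
tool_pos: [0.5206, -0.1889, 0.2265]
tool_rot: [-114.9, 89.1, -134.9]
force: [0.3, -0.6, -0.0]
grip_width: 0.0009
```

Emit:
carry_out:
  moves:
    - [0.35,0.94,0,0]
    - [0.35,0.94,0,0]
    - [0.35,0.94,0,0]
    - [0.35,0.94,0,0]
    - [0.2,0.56,0,0]
    - [0.2,0.56,0,0]
    - [0.2,0.56,0,0]
    - [0.2,0.56,0,0]
    - [0.2,0.56,0,0]

```text
time_s: 3.8
tool_pos: [0.5482, -0.1199, 0.2313]
tool_rot: [-87.4, 89.1, -107.5]
force: [-1.1, -2.1, 0.7]
grip_width: 0.0002
```

Emit:
carry_out:
  moves:
    - [0.12,0.48,-0.1,0]
    - [0.12,0.48,-0.1,0]
    - [0.12,0.48,-0.1,0]
    - [0.12,0.48,-0.1,0]
    - [0.12,0.48,-0.1,0]
    - [0.12,0.48,-0.1,0]
    - [0.12,0.48,-0.1,0]
    - [0.12,0.48,-0.1,0]
    - [0.12,0.48,-0.1,0]
    - [0.12,0.48,-0.1,0]

```text
time_s: 4.8
tool_pos: [0.56, -0.0868, 0.228]
tool_rot: [-72.7, 87.9, -93.7]
force: [-4.3, -7.9, 8.9]
grip_width: 0.0002
```

```bash
cat > look.py <<'E'
import sys
from h import *
from cell import sensors
import cv2
o=sensors.get_obs();print(o["tool_pos"],o["tool_rot"],o["force"],o["time_s"])
a=viewer.read_camera("wrist");b=viewer.read_camera("scene")[100:270,190:340]
h=np.hstack([cv2.resize(a,(427,320)),cv2.resize(b,(373,420),interpolation=cv2.INTER_CUBIC)[:320]]) if 0 else None
A=cv2.resize(a,(427,320));B=cv2.resize(b,(373,423),interpolation=cv2.INTER_CUBIC)
c=np.zeros((423,800,3),np.uint8);c[:320,:427]=A;c[:,427:]=B
cv2.imwrite(sys.argv[1],cv2.convertScaleAbs(c,alpha=1.3)[:,:,::-1])
E
python3 look.py pics/l2.png
```

```text
[ 0.56000324 -0.08677819  0.22801516] [-72.65790847  87.8902928  -93.6502976 ] [-4.25916309 -7.88913832  8.88184839] 4.8
```

View pics/l2.png

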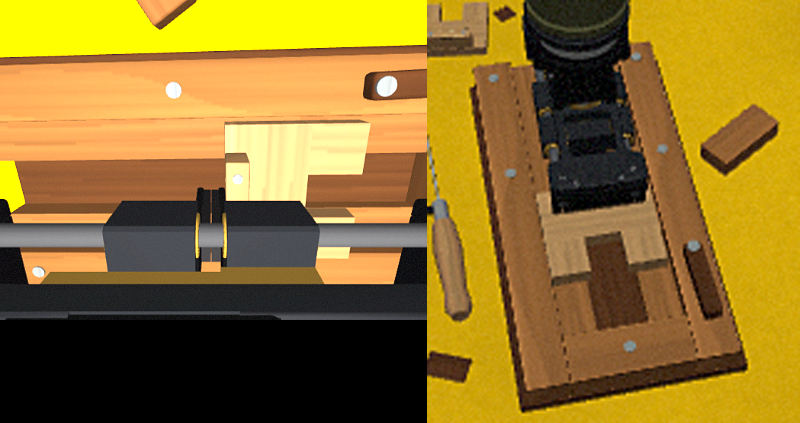

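The wrist view shows the fingers on the cleat's back with the board straight between the lips. In the scene view the nose is still about 50 mm short of the stop. The upward reaction means my downward offset is loading the rear, so I'll go on without it.

Emit:
carry_out:
  moves:
    - [0.0,0.0,0.2,0]
    - [0.15,0.5,0.05,0]
    - [0.15,0.5,0.0,0]
    - [0.15,0.5,0.0,0]
    - [0.15,0.5,0.0,0]
    - [0.15,0.5,0.0,0]

```text
time_s: 5.5
tool_pos: [0.5673, -0.0643, 0.232]
tool_rot: [-74.3, 87.5, -95.5]
force: [-2.4, -5.0, 4.9]
grip_width: 0.0005
```

Emit:
carry_out:
  moves:
    - [0.15,0.5,0.0,0]
    - [0.15,0.5,-0.05,0]
    - [0.15,0.5,-0.05,0]
    - [0.15,0.5,-0.05,0]

```text
time_s: 5.9
tool_pos: [0.5736, -0.0404, 0.2293]
tool_rot: [-76.3, 87.6, -97.5]
force: [-1.0, -3.6, 1.4]
grip_width: 0.0003
```

Emit:
carry_out:
  moves:
    - [0.15,0.45,-0.1,0]
    - [0.1,0.3,-0.1,0]
    - [0.1,0.3,-0.1,0]

```text
time_s: 6.2
tool_pos: [0.5777, -0.0319, 0.2263]
tool_rot: [-74.5, 87.3, -95.6]
force: [-0.9, -12.6, 1.6]
grip_width: 0.0003
```

```bash
python3 look.py pics/l3.png
```

```text
[ 0.57766464 -0.03185454  0.22628302] [-74.52659792  87.28053366 -95.63884801] [ -0.8539001  -12.60201276   1.56690894] 6.2
```

View pics/l3.png

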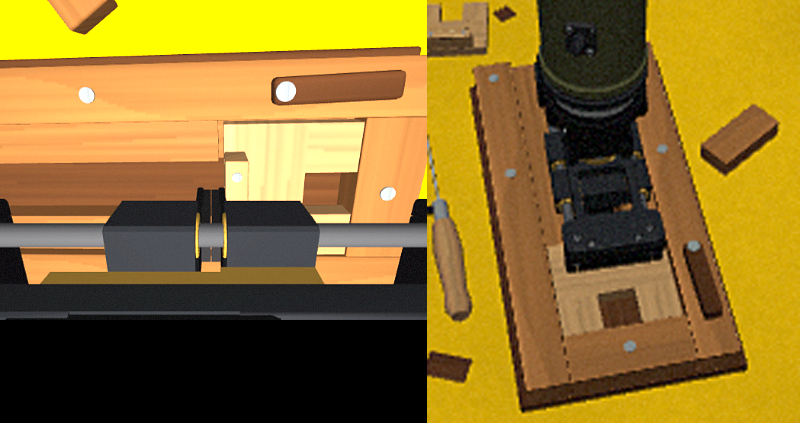

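The wrist view shows the nose against the stop, with no visible gap at (362,150), and a gap at the rear edge (221,130). Force rose to about 12.6 N, so the board looks seated. I'll back off, lift, and check it.

Emit:
carry_out:
  moves:
    - [-0.7,-1.8,0,0]
    - [-0.7,-1.8,1,0]
    - [0,0,4,0]
    - [0,0,4,0]
    - [-4.5,0,0,0]
    - [-3,2,0,0]
    - [0,0,0,0]

```text
time_s: 7.0
tool_pos: [0.4867, -0.0465, 0.3217]
tool_rot: [-67.9, 87.8, -89.1]
force: [-0.2, 0.4, 0.1]
grip_width: 0.0003
```

```bash
cat > tip.py <<'E'
from h import *
from cell import sensors
from scipy.spatial.transform import Rotation as R
x0=np.array([.5905,.0102]);al=-.342;A=np.array([[np.cos(al),-np.sin(al)],[np.sin(al),np.cos(al)]])
def tip():
    o=sensors.get_obs();Q=R.from_euler("xyz",o["tool_rot"],degrees=True).as_matrix()
    t=o["tool_pos"]+Q[:,0]*.182;r=A.T@(t[:2]-x0);jy=np.degrees(np.arctan2(-Q[0,1],Q[1,1]))
    print("rest tip",np.round(r*1000,1),"z",round(t[2]*1000,1),"jawyaw",round(jy,1),"F rest",np.round(A.T@o["force"][:2],1),round(o["force"][2],1),"t",o["time_s"],"tcp",np.round(o["tool_pos"],4))
    return r,t[2]
def path(qs,r,q0=0):
    P=[]
    for q in qs:
        h=.0095*abs(np.cos(q))+.015*abs(np.sin(q))
        P.append(np.array([-.07,-.008])+r*np.array([np.sin(q),np.cos(q)])+(.008+h)*np.array([-np.cos(q),np.sin(q)]))
    return np.array(P)
E
python3 - <<'E'
from tip import *
import cv2
r,z=tip()
P=path(np.radians(np.arange(0,91,10)),.045)
tgt=np.vstack([[-.1,.037],P]);print("to start cm",np.round(100*A@(tgt[0]-r),2),"dz",round(100*(.043-z),2))
print("steps cm",np.round(100*(A@np.diff(tgt,axis=0).T).T,2).tolist())
a=viewer.read_camera("top")[140:265,230:400];b=viewer.read_camera("scene")[130:270,210:330]
m=viewer.camera_model("scene")
c=np.zeros((562,800,3),np.uint8);u=cv2.resize(a,(400,294),interpolation=cv2.INTER_CUBIC);v=cv2.resize(b,(400,467),interpolation=cv2.INTER_CUBIC)
c[:294,:400]=u;c[:467,400:]=v
cv2.imwrite("pics/l4.png",cv2.convertScaleAbs(c,alpha=1.4)[:,:,::-1])
for p in((.05,.047,.036),(-.05,.047,.036),(-.05,-.043,.036),(-.05,-.043,.044)):
    w=A@np.array(p[:2])+x0
    print(p,(proj("top",[[*w,p[2]-.0036]])[0]-[230,140])*400/170,(proj("scene",[[*w,p[2]-.0036]])[0]-[210,130])*10/3+[400,0])
E
```

```text
rest tip [-76.3 -94.7] z 139.8 jawyaw -21.2 F rest [-0.3  0.3] 0.1 t 7.0 tcp [ 0.4867 -0.0465  0.3217]
to start cm [ 2.19 13.2 ] dz -9.68
steps cm [[1.18, -0.42], [0.63, 0.07], [0.68, -0.03], [0.72, -0.15], [0.73, -0.3], [0.71, -0.46], [0.64, -0.62], [0.52, -0.78], [0.36, -0.91], [0.17, -1.0]]
(0.05, 0.047, 0.036) [99.34519389 64.307185  ] [519.02505189 351.9169439 ]
(-0.05, 0.047, 0.036) [ 68.47837134 145.47784958] [679.02886704 322.94494675]
(-0.05, -0.043, 0.036) [142.76512805 173.04924695] [647.73458524 207.44451334]
(-0.05, -0.043, 0.044) [142.98661542 172.37684825] [647.8849815 200.1754312]
```

View pics/l4.png

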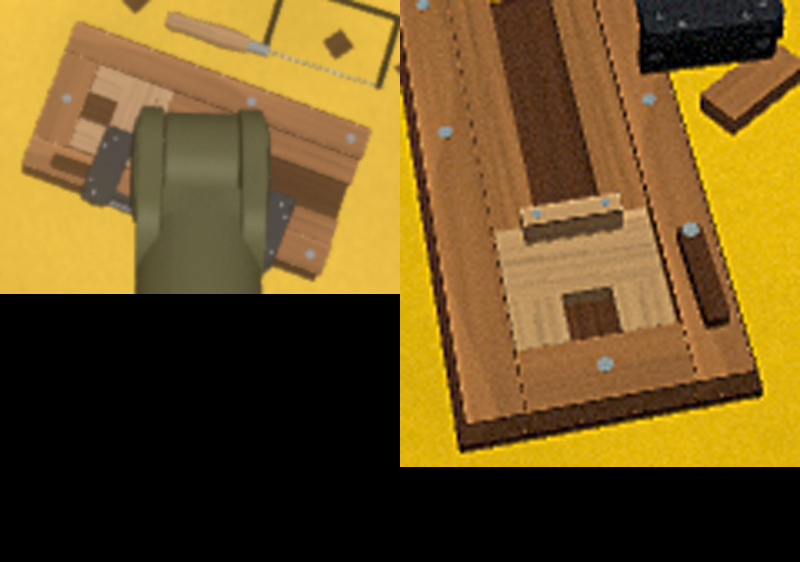

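The scene view shows the board seated: its rear corner at (645,208) matches the dropped prediction of 207.4 rather than 200.2, and it is flush with the stop. Next I'll go to the button's outer side.

Emit:
carry_out:
  moves:
    - [0.5,3.3,-0.2,0.02]
    - [0.5,3.3,-0.2,0]
    - [0.5,3.3,-0.2,0]
    - [0.4,3,-0.2,0]
    - [0,0,-3,0]
    - [0,0,-3,0]
    - [0,0,0,0]

```text
time_s: 7.8
tool_pos: [0.5151, 0.0842, 0.254]
tool_rot: [-52.0, 87.7, -72.4]
force: [0.6, -0.2, 0.3]
grip_width: 0.0004
```

```bash
python3 - <<'E'
from tip import *
r,z=tip();print("to start cm",np.round(100*A@(np.array([-.1,.037])-r),2),"dz",round(100*(.043-z),2))
E
```

```text
rest tip [-91.4  38.6] z 72.2 jawyaw -20.4 F rest [ 0.6 -0. ] 0.3 t 7.8 tcp [0.5151 0.0842 0.254 ]
to start cm [-0.86  0.13] dz -2.92
```

Emit:
carry_out:
  moves:
    - [-1.2,0.3,0,0]
    - [0,0,-1.5,0]
    - [0,0,-1.2,0]
    - [0,0,-0.2,0]
    - [0,0,0,0]

```text
time_s: 8.3
tool_pos: [0.5045, 0.0865, 0.2286]
tool_rot: [-45.3, 87.7, -65.9]
force: [0.5, 0.3, 0.3]
grip_width: 0.0006
```

```bash
python3 - <<'E'
from tip import *
r,z=tip();print("to start cm",np.round(100*A@(np.array([-.0875,.037])-r),2),"dz",round(100*(.043-z),2))
E
```

```text
rest tip [-101.5   37.7] z 46.7 jawyaw -20.7 F rest [0.4 0.5] 0.3 t 8.3 tcp [0.5045 0.0865 0.2286]
to start cm [ 1.3  -0.54] dz -0.37
```

Emit:
carry_out:
  moves:
    - [0,0,-0.4,0]
    - [0.7,-0.25,-0.05,0]
    - [0.6,-0.25,-0.05,0]
    - [0.65,0.05,-0.05,0]
    - [0.68,-0.03,-0.05,0]
    - [0.72,-0.15,-0.05,0]

```text
time_s: 8.9
tool_pos: [0.5403, 0.0799, 0.2234]
tool_rot: [-44.9, 87.8, -65.6]
force: [-0.7, 0.1, 0.6]
grip_width: 0.0002
```

```bash
cat > nxt.py <<'E'
from tip import *
r,z=tip();qs=np.radians(np.arange(0,96,5));P=path(qs,.045)
d=np.linalg.norm(P-r,axis=1);i=d.argmin();print("nearest q",np.degrees(qs[i]),"dist mm",round(d[i]*1000,1),"dz",round(100*(.043-z),2))
for j in range(i+2,len(qs),2): print(np.degrees(qs[j]),np.round(100*A@(P[j]-(r if j==i+2 else P[j-2])),2))
E
python3 nxt.py
```

```text
rest tip [-65.8  43.7] z 41.5 jawyaw -20.7 F rest [-0.7 -0.1] 0.6 t 8.9 tcp [0.5403 0.0799 0.2234]
nearest q 35.0 dist mm 1.8 dz 0.15
45.0 [ 0.85 -0.51]
55.0 [ 0.68 -0.54]
65.0 [ 0.58 -0.7 ]
75.0 [ 0.45 -0.85]
85.0 [ 0.27 -0.96]
95.0 [ 0.13 -0.88]
```

Emit:
carry_out:
  moves:
    - [0.85,-0.5,0.1,0]
    - [0.68,-0.54,0.05,0]
    - [0.58,-0.7,0,0]
    - [0.45,-0.85,0,0]

```text
time_s: 9.3
tool_pos: [0.5689, 0.0534, 0.2245]
tool_rot: [-44.5, 87.8, -65.0]
force: [-0.2, 0.4, -0.1]
grip_width: 0.0005
```

```bash
python3 nxt.py; python3 look.py pics/l5.png
```

```text
rest tip [-30.   28.4] z 42.7 jawyaw -20.6 F rest [-0.3  0.3] -0.1 t 9.3 tcp [0.5689 0.0534 0.2245]
nearest q 75.0 dist mm 3.1 dz 0.03
85.0 [-0.04 -0.92]
95.0 [ 0.13 -0.88]
[0.56886158 0.05339208 0.22453986] [-44.45655359  87.79563721 -65.00042812] [-0.16637429  0.39929269 -0.11386102] 9.3
```

View pics/l5.png

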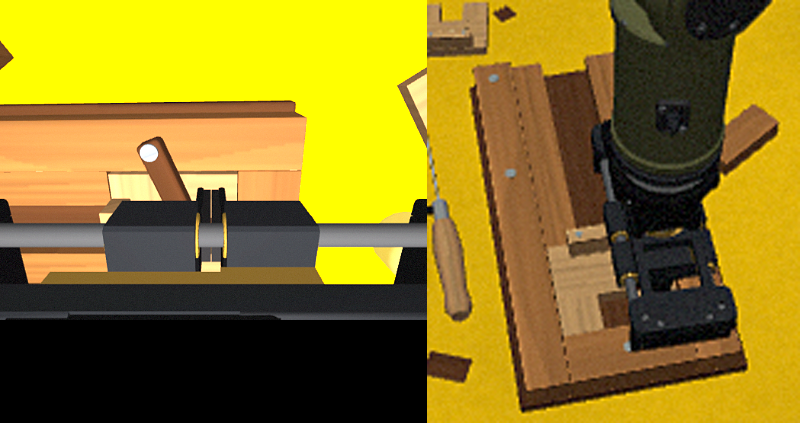

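The wrist view shows the bar turned about 60-65° (pivot at 149,152), now over the board. I'll keep pushing towards the rest's -y.

Emit:
carry_out:
  moves:
    - [0,-0.8,0,0]
    - [-0.05,-0.8,0,0]
    - [-0.2,-0.7,0,0]
    - [-0.2,-0.5,0,0]

```text
time_s: 9.8
tool_pos: [0.5664, 0.0299, 0.2254]
tool_rot: [-18.6, 88.0, -39.1]
force: [7.6, 12.5, -9.3]
grip_width: 0.0007
```

```bash
python3 nxt.py
```

```text
rest tip [-23.3   8.3] z 43.5 jawyaw -20.5 F rest [ 3.  14.3] -9.3 t 9.8 tcp [0.5664 0.0299 0.2254]
nearest q 95.0 dist mm 3.4 dz -0.05
```

The force is 14 N at the tip, so the button is at its stop. I'll back off along +y, lift clear and check.

Emit:
carry_out:
  moves:
    - [0.4,1.0,0,0]
    - [0.4,1.0,0,0]
    - [0,0,3,0]
    - [0,0,4,0]
    - [0,0,4,0]
    - [-2,4,2,0]
    - [-2,4.5,0,0]
    - [-2,4.5,0,0]
    - [-2,4.5,0,0]
    - [0,0,0,0]

```text
time_s: 10.8
tool_pos: [0.4909, 0.2272, 0.3629]
tool_rot: [-21.9, 87.6, -42.9]
force: [0.5, 0.5, -0.5]
grip_width: 0.0002
```

```bash
python3 - <<'E'
from tip import *
import cv2
tip()
a=viewer.read_camera("top")[140:265,230:400];b=viewer.read_camera("scene")[130:270,210:330]
c=np.zeros((467,800,3),np.uint8);c[:294,:400]=cv2.resize(a,(400,294),interpolation=cv2.INTER_CUBIC);c[:,400:]=cv2.resize(b,(400,467),interpolation=cv2.INTER_CUBIC)
cv2.imwrite("pics/l6.png",cv2.convertScaleAbs(c,alpha=1.4)[:,:,::-1])
for p in((-.07,-.008,.0525),(-.004,-.008,.0525),(-.05,-.043,.036),(.05,-.043,.036)):
    w=A@np.array(p[:2])+x0
    print(p,(proj("top",[[*w,p[2]-.0036]])[0]-[230,140])*400/170,(proj("scene",[[*w,p[2]-.0036]])[0]-[210,130])*10/3+[400,0])
E
```

```text
rest tip [-159.7  168.1] z 181.0 jawyaw -21.0 F rest [0.3 0.7] -0.5 t 10.8 tcp [0.4909 0.2272 0.3629]
(-0.07, -0.008, 0.0525) [107.65954158 177.44395917] [690.95182153 230.72394624]
(-0.004, -0.008, 0.0525) [128.20206249 122.65081465] [588.18367915 248.55372074]
(-0.05, -0.043, 0.036) [142.76512805 173.04924695] [647.73458524 207.44451334]
(0.05, -0.043, 0.036) [173.05903737  91.48582345] [495.92283593 233.39152593]
```

View pics/l6.png

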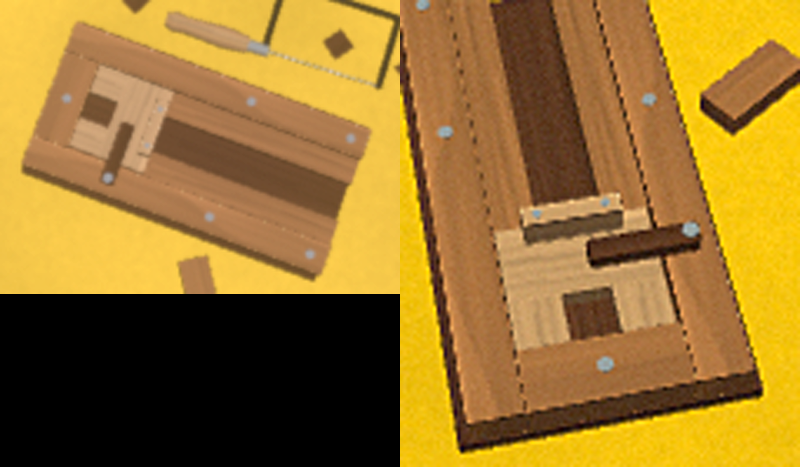

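The button lies square across the board. Its tip is at (126,123) in the top view against a predicted (128,123) for the full stop. The board is seated and the hand is clear.

```bash
python3 -c "
from cell import env
print(env.sign_off())"
```

```text
the job is handed in; nothing more can be done
None
```

The board is seated in the notch, the turn-button is locked across it, and I handed the job in at about 11 s of the 51 s allowed; no verdict was reported.

**Board:** I pushed the cleat with closed fingertips until the board stopped against the end stop at about 12.6 N. Its rear corner in the scene image matched the dropped position (row 208, predicted 207.4; not dropped would be 200.2). Midway through the push the tool read about 9 N vertically, because I was commanding slightly downward. I stopped doing that and the board then slid home.

**Turn-button:** I swept it round from its outer side until it met its stop at about 14 N. In the last top view its tip was within about 2 pixels of the position for 1.57 rad, an error of roughly 0.03 rad.

**Hand and bystanders:** The hand ended about 18 cm above the table, away from the rest, with the force reading near zero. The offcut and the part of the saw in the last views are where they started. I did not check the ring and jar in those views, but the hand never went near them.

**Disagreement:** My camera fit put the rest 3.6 mm lower than stated, so I used the stated heights with the arm's own position readings.

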